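# Proof-pull the binding post with the sprung pull gauge

## Task

Before cloth is tied to it, check that the headed steel binding post on its wooden board is firm: pick up the pull gauge by its barrel, hang the eye of its rod over the post below the head, and draw the gauge out level, clear of the bench, until the broad black band on the rod has just come fully out of the barrel's mouth. Stop there and keep holding it: the job finishes with the gauge still in the gripper, drawn to that mark against its spring. Do not run the rod on towards its end stop, and leave the mug, tin, jar and wooden blocks where they stand.

Things in the scene. Friction and masses are not known exactly. Their poses are not given: they have to be found in the camera images.
- gauge: Pull gauge (spring balance), loose, about 0.3 kg, lying level. Barrel 130 mm long: 26 mm tube, dark 32 mm end collars, and round its middle a black ribbed grip 70 mm long, 30 mm wide (y), 32 mm high, flat below: grip it there across y. Origin: on the barrel's axis at its middle, 16 mm above the bench. x runs along the barrel to the rod and eye, z is up. A stud behind ends at x = -73 mm.
- gauge_mouth (a point): Centre of the barrel's mouth, where the rod comes out, 65 mm along x from the gauge's origin. Axes as the gauge's.
- gauge_eye (a point): Centre of the hole of the eye on the rod's end: a flat steel ring lying level (hole along the gauge's z), 42 mm outside, 22 mm hole, 7 mm thick, centred on the barrel's axis, 110 mm along x from the gauge's origin with the rod home, farther by the joint value when drawn. Axes as the gauge's.
- gauge_rod (a joint): How far the 12 mm rod is drawn out of the barrel, m: 0 home (at the start), 0.060 end stop. An inner spring pulls it home: 2 N at 0 and 250 N/m more, 12 N at the mark. Marks on the rod, hidden when home: thin black rings (1 mm) at 10, 20, 30, 50 mm and one broad black band 6 mm wide, which first shows at 0.034 and is just fully out of the mouth at 0.040.
- stand: Binding board, immovable: wood, 22 mm thick, x -35 to 105 mm, y +-50 mm from its origin, which is on the post's axis at bench level; z up. Post: 36 mm flange up to z = 34 mm, 10 mm steel post, 15 mm head from z = 88 to 96 mm. Behind it at x 75, y 22 mm a bobbin 38 mm wide, 78 mm high. Draw the gauge on its -x side, towards the robot. It stands on the left or the right.
- post_top (a point): Top centre of the post's head, 96 mm above the bench, on the post's axis. z is up.
- bobbin_board: The other board, of the same size, screwed down: a plain 12 mm wooden pin without a head (at its origin, top 84 mm high) and two bobbins. Not used; it stands on the other side of the bench.
- mug: White mug, 80 mm across, 90 mm high, between the boards. Loose; leave alone. Origin: centre of its underside.
- tin: Open steel tin, 90 mm across, 40 mm high, on the left. Loose; leave alone. Origin: centre of its underside.
- jar: White lidded jar, 72 mm across, 75 mm high, on the right. Loose; leave alone. Origin: centre of its underside.
- blocks: Stack of two dark indigo-stained wooden blocks, 126 x 64 mm, 37 mm high, on the right near the robot. Loose; leave alone. Origin: centre of its underside.
Not all that is in view belongs to the job. What is shaped like the stand but pink is not meant.

How it is judged:
On the way:
1. the eye is hung over the post: the post passes through it and it is below the head (horizontal distance between gauge_eye and post_top below 0.01 m and z of gauge_eye in the frame of post_top below -0.012 m), for 0.2 s.
At the end, for the whole second after the job is handed in: The gauge is still gripped and still (under 20 mm/s, rod under 10 mm/s), its rod drawn 36 to 46 mm, its eye round the post (centres within 10 mm) below the head and pulling on it with over 6 N, the barrel level within 17 degrees and its axis more than 26 mm above the bench (all of step 1 and value of joint gauge_rod between 0.036 and 0.046 m and velocity of joint gauge_rod between -0.01 and 0.01 m/s and contact force between gauge and stand above 6 N and contact force between the fingers and gauge above 3 N and height (world z) of gauge above 0.026 m and angle between gauge's own x axis and vertical between 1.27 and 1.87 rad and linear speed of gauge below 0.02 m/s); the arm keeps its last pose, push and grip.
It fails at once if the rod is drawn on nearly to its end stop (over 55 mm) (value of joint gauge_rod above 0.055 m).
It fails at once if the mug, tin, jar or blocks are pushed more than 30 mm (distance of any of mug, tin, jar, blocks from where it was at the start of the episode above 0.03 m).
It also fails if it takes over 45 s, if anything falls off the work surface, if the arm or the gripper's body presses on something with over 40 N, if the wrist force passes 120 N, or if a joint passes its speed limit or range.

## Robot

A 7-joint arm with a two-finger parallel gripper is mounted at the origin on the work surface. World frame = base frame: x ahead of the robot, y to its left, z up, the work surface at z = 0. Lengths are in m, angles in rad, forces in N, time in s.
With the tool pointing down it reaches from about 0.4 to 0.85 m from the base axis. Payload 10.4 kg.
Tool frame: the origin (TCP) lies on the mounting face of the last link; the fingertips stand r.tips_ahead ahead of it and the grasp point (between the pads) lies 164 mm ahead of it (r.tips_ahead is the distance from the TCP to the fingertips, in m); z points along the fingers, y is the line along which they close (so a half turn about z gives the same grasp; the last joint's range is limited). The gripper opens to 87 mm and grips with 3 to 60 N. Pads are 19 mm wide; open, the fingers measure 117 mm over their backs; the gripper's body (75 mm by 190 mm) begins 51 mm behind the grasp point.
Start: joints at [1.235, 0.332, -0.065, 1.46, 0.022, 1.35, -0.088], TCP at [0.192, -0.595, 0.405] pointing down, gripper open.
Joint ranges: [-2.6, 2.6], [-0.5, 2.12], [-1.47, 1.34], [0.16, 2.42], [-1.27, 4.41], [0.06, 2.06], [-2.6, 2.6]. Speed limits (rad/s): [2.22, 2.22, 2.79, 2.79, 3.14, 3.14, 3.14].

## Interface

Orientations are given as a unit quaternion [x, y, z, w].
In Python, from bench import telemetry, imaging, job, r gives the robot as it stands.
- The arm moves only by the tool move_arm, never from a script. Its argument "steps" is a list of rows, each an object of numbers: "dx", "dy", "dz": the shift along the tool's x, y, z in cm; "spin": the turn about the tool's z in rad. In form: [{"dx": .., "dy": .., "dz": .., "spin": ..}, ...]. A call has 1 to 12 rows; each row shifts and turns the commanded pose from where the row before left it, along the tool's axes as they then stand; what a row does not reach is not made up. A row lasts 1/10 s, in which the tool goes at most 50 mm and 8.59 degrees, less where a joint would pass 70% of its speed; a pose out of reach is approached as far as the arm can. A call with a gripper value outside its range is refused whole. "claw" is the finger opening in cm, from 0 to 8.7, set as the call begins (left out, the last holds). The fingers move at their own pace and stop on an object; "squeeze" is the grip in N (left out, the last holds). Time passes only in rows, so rows that do not move let the fingers close. It gives the time, the measured TCP pose, the force, the opening and the grip force at its end, in the units of the state.
- telemetry.read_state(): the state, without advancing time (a new reading comes with each control period).
- imaging.camera(name): name is "scene" or "top" or "wrist"; returns a dict with "img" (420x560x3 uint8, red, green, blue), "camera_matrix" (3x3 intrinsics, pixels), "D" ([k1, k2, p1, p2, k3] as OpenCV has them; the pictures are not rectified), "R" (3x3) and "t" (3): a world point X has camera coordinates R X + t. Camera axes: x right, y down, z forward; pixel columns grow to the right and rows downward; lengths in m; the calibration is good to about 2 mm. A picture is of the moment at which its call begins. There is no depth.
- job.close_job(): hands the job in; it is judged then, once.
The state is a dict: "time": time; "joint_positions": joint angles; "joint_vel": joint speeds; "joint_torque": joint torques, N m; "ee_pos": TCP position; "eef_rot": TCP orientation; "ft_force": force on the tool from outside, world axes, zero at the start; "torque": the same for the moment, N m; "width": finger opening in m; "grip_force": force on a finger pad.
Only numpy, scipy, OpenCV 4.12 (cv2) and the standard library are available. Lean on these libraries where they do the work, as an engineer would, in place of code of your own. Each camera call takes 0.05 s, during which the arm holds its last target. There are 200 camera calls.

## Working session

There is one attempt and no reset: what is moved stays moved. The work goes in short steps, Python scripts to look and compute and a tool call to move; the robot and the scene stay as the last step left them, time stands still between calls to the robot, and variables do not carry over. Pictures are saved under pics/ and viewed, at most 11 in all, crops included, and the job is handed in when it is done.

Besides the shell and the picture viewer there is one more tool, called after "Call:" as name(argument=value, ...), one argument or row to a line, values as JSON. move_arm: Moves the arm, as the interface text tells. Its arguments: {"type":"object","properties":{"steps":{"type":"array","items":{"type":"object","properties":{"dx":{"type":"number"},"dy":{"type":"number"},"dz":{"type":"number"},"spin":{"type":"number"}}}},"claw":{"type":"number"},"squeeze":{"type":"number"}},"required":["steps"]}

```bash
mkdir -p pics; cat > h.py <<'E'
from bench import telemetry, imaging, job, r
import numpy as np, cv2
def ray(c,uv):
    p=cv2.undistortPoints(np.array([[uv]],float),c["camera_matrix"],np.array(c["D"],float))[0,0]
    d=np.array(c["R"]).T@np.array([p[0],p[1],1]); o=-np.array(c["R"]).T@np.array(c["t"]); return o,d
def onz(c,uv,z):
    o,d=ray(c,uv); return (o+d*(z-o[2])/d[2]).round(4)
def pix(c,X):
    return cv2.projectPoints(np.array([X],float),cv2.Rodrigues(np.array(c["R"]))[0],np.array(c["t"],float),c["camera_matrix"],np.array(c["D"],float))[0][0,0].round(1)
def tri(c1,u1,c2,u2):
    A=[];b=[]
    M=np.zeros((3,3));v=np.zeros(3)
    for c,u in((c1,u1),(c2,u2)):
        o,d=ray(c,u);d/=np.linalg.norm(d);P=np.eye(3)-np.outer(d,d);M+=P;v+=P@o
    return np.linalg.solve(M,v).round(4)
def save(n,im): cv2.imwrite("pics/"+n,cv2.cvtColor(im,cv2.COLOR_RGB2BGR))
E
python3 - <<'E'
from h import *
for n in("scene","top"):
    c=imaging.camera(n); np.save(n+".npy",c,allow_pickle=True); save(n+"0.png",c["img"]); print(n,(-np.array(c["R"]).T@np.array(c["t"])).round(3))
s=telemetry.read_state();print(s,r.tips_ahead)
E
```

```text
scene [ 1.113 -0.553  0.699]
top [ 0.385 -0.025  1.252]
{'time': 0.1, 'joint_positions': array([ 1.23540667,  0.33280133, -0.06472332,  1.46086775,  0.02158438,
        1.34990451, -0.08850185]), 'joint_vel': array([ 1.23285018e-03, -2.36835738e-03,  3.71158991e-06, -2.13245547e-03,
        7.50933565e-04, -7.21393436e-04,  1.63171125e-03]), 'joint_torque': array([ 1.61232892e-03, -6.24549794e+01,  2.46646494e-02, -3.90716743e+01,
       -6.14391966e-02,  3.66623502e-02,  4.50822279e-05]), 'ee_pos': array([ 0.19230512, -0.59455298,  0.40403302]), 'eef_rot': array([ 9.87792213e-01,  1.55775899e-01, -1.17987809e-04, -6.32174060e-04]), 'ft_force': array([-0.55738685, -0.39978601, -0.02860897]), 'torque': array([0.01811241, 0.00429696, 0.01164993]), 'grip_force': 0.0, 'width': 0.08741349810148918} 0.1822
```

View pics/top0.png

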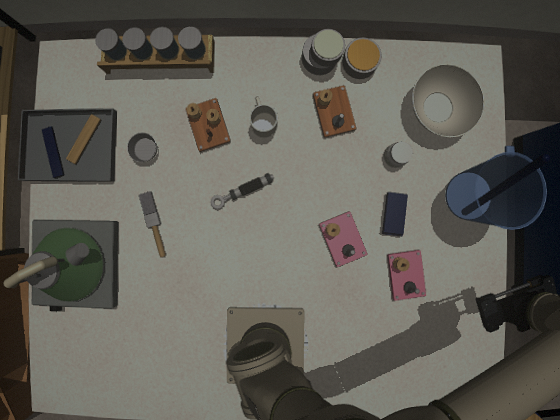

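View pics/scene0.png

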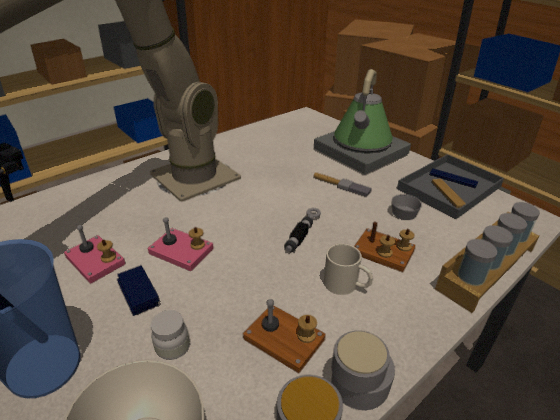

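The top view puts the gauge's eye at (217,202) and its barrel out to (270,180). There are four boards with posts:
- Right brown board at (335,110): steel headed post at about (338,122) and one bobbin. This fits the stand.
- Left brown board at (208,125): plain pin and two bobbins, so this is bobbin_board.
- Pink boards at (343,240) and (407,275): not meant.

I'll confirm with an enlarged crop.

```bash
python3 - <<'E'
from h import *
T=np.load("top.npy",allow_pickle=True).item();S=np.load("scene.npy",allow_pickle=True).item()
a=cv2.resize(T["img"][80:220,190:370],None,fx=4,fy=4,interpolation=3)[:, :720]
b=cv2.resize(S["img"][200:370,230:430],None,fx=4,fy=4,interpolation=3)
save("cropT.png",a);save("cropS.png",b[:600])
E
```

```text
(no output)
```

View pics/cropT.png

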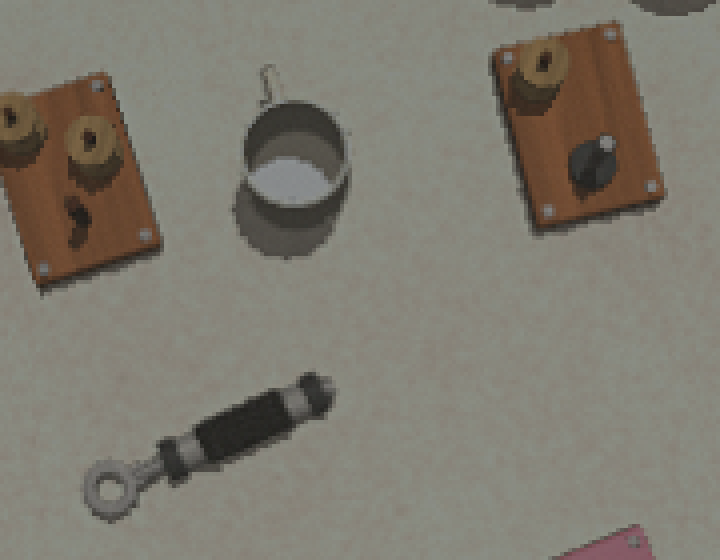

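View pics/cropS.png

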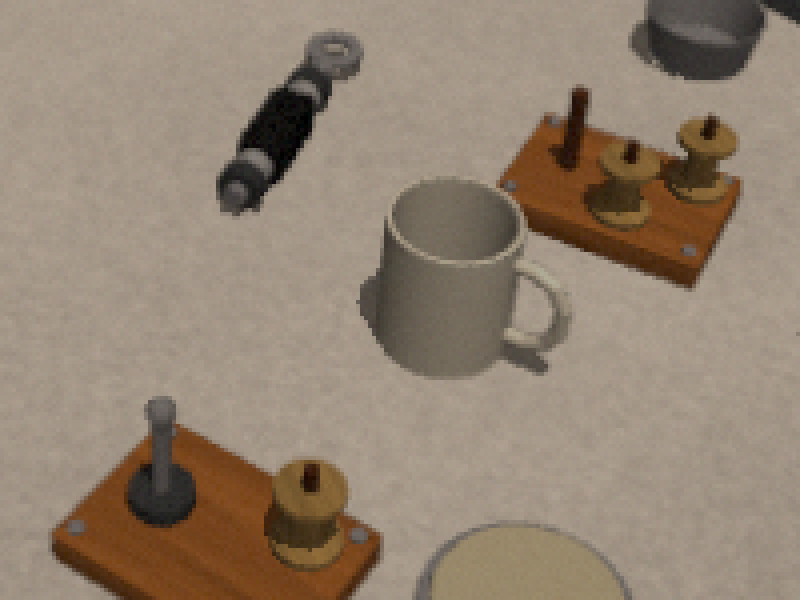

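The crops confirm it. The headed grey steel post on its dark flange is on the right brown board: head at top-view (341.6,115.6) and scene (270,301). The left board has a plain pin and two bobbins. The gauge's eye is at (217.3,202) and its grip centre at about (250.8,186).

```bash
python3 - <<'E'
from h import *
T=np.load("top.npy",allow_pickle=True).item();S=np.load("scene.npy",allow_pickle=True).item()
print("post tri",tri(T,(341.4,115.5),S,(270,301)),"T@.096",onz(T,(341.4,115.5),.096),"S",onz(S,(270,301),.094),"flange",onz(T,(337.7,121.3),.034))
e=onz(T,(217.2,201.9),.0175);g=onz(T,(250.6,186),.018);print("eye",e,"grip",g, "S eye",onz(S,(313.3,213.7),.018),"S grip",onz(S,(299.5,232),.018))
d=e-g;print(np.linalg.norm(d),np.arctan2(d[1],d[0]))
c0=onz(T,(190+548/4,80+211/4),.022);c1=onz(T,(190+507/4,80+58/4),.022);print(np.arctan2(*(c1-c0)[[1,0]]))
# mug, blocks
print("mug",onz(T,(263,121),.09))
s=telemetry.read_state();from scipy.spatial.transform import Rotation as R
print(R.from_quat(s["eef_rot"]).as_matrix().round(3))
E
```

```text
post tri [ 0.6746 -0.2096  0.093 ] T@.096 [ 0.673  -0.2102  0.096 ] S [ 0.6761 -0.2091  0.094 ] flange [ 0.6707 -0.209   0.034 ]
eye [0.4279 0.1462 0.0175] grip [0.4763 0.0473 0.018 ] S eye [0.4378 0.1409 0.018 ] S grip [0.4766 0.0522 0.018 ]
0.110109127687036 2.0259144919542553
0.2602815361433781
mug [0.6555 0.0108 0.09  ]
[[ 0.951  0.308 -0.   ]
 [ 0.308 -0.951  0.001]
 [-0.    -0.001 -1.   ]]
```

Call:
move_arm(
  steps=[
    {"dx": 2.6, "dy": -2.92},
    {"dx": 2.6, "dy": -2.92},
    {"dx": 2.6, "dy": -2.92},
    {"dx": 2.6, "dy": -2.92},
    {"dx": 2.6, "dy": -2.92},
    {"dx": 2.6, "dy": -2.92},
    {"dx": 2.6, "dy": -2.92},
    {"dx": 2.6, "dy": -2.92},
    {"dx": 2.6, "dy": -2.92},
    {"dx": 2.6, "dy": -2.92},
    {"dx": 2.6, "dy": -2.92},
    {"dx": 2.6, "dy": -2.92},
  ],
)

```text
$.steps[0]: bad value
```

Call:
move_arm(
  steps=[
    {"dx": 2.6, "dy": -2.92},
    {"dx": 2.6, "dy": -2.92},
    {"dx": 2.6, "dy": -2.92},
    {"dx": 2.6, "dy": -2.92},
    {"dx": 2.6, "dy": -2.92},
    {"dx": 2.6, "dy": -2.92},
  ],
)

```text
$.steps[0]: bad value
```

Call:
move_arm(
  steps=[
    {"spin": -0.142},
    {"spin": -0.142},
    {"spin": -0.142},
    {"spin": -0.142},
    {"spin": -0.142},
    {"spin": -0.142},
    {"spin": -0.142},
    {"spin": -0.142},
    {"spin": -0.142},
    {"spin": -0.142},
    {"spin": -0.142},
    {"spin": -0.142},
  ],
)

```text
$.steps[0]: bad value
```

Call:
move_arm(
  steps=[
    {"dz": 3},
    {"dz": 3},
    {"dz": 3},
    {},
  ],
)

```text
$.steps[0]: bad value
```

```bash
cat >> h.py <<'E'
from scipy.spatial.transform import Rotation as Ro
def st():
    s=telemetry.read_state();M=Ro.from_quat(s["eef_rot"]).as_matrix()
    print(s["time"],s["ee_pos"].round(4),"yaw",np.arctan2(M[1,0],M[0,0]).round(4),"F",s["ft_force"].round(2),"w",round(s["width"],4),s["grip_force"],"j",s["joint_positions"].round(2));return s,M
E
python3 - <<'E'
from h import *
s,M=st()
c=imaging.camera("wrist"); np.save("w1.npy",c,allow_pickle=True); save("w1.png",c["img"])
g=np.array([.4765,.049,.016]);print("dtool mm",(M.T@(g-s["ee_pos"])*1000).round(1),"px grip",pix(c,g),"eye",pix(c,[.43,.146,.0175]))
E
```

```text
0.1 [ 0.1923 -0.5946  0.404 ] yaw 0.3128 F [-0.56 -0.4  -0.03] w 0.0874 0.0 j [ 1.24  0.33 -0.06  1.46  0.02  1.35 -0.09]
dtool mm [ 468.5 -524.4  388.7] px grip [-387.2 -401.8] eye [-499.5 -366.9]
```

View pics/w1.png

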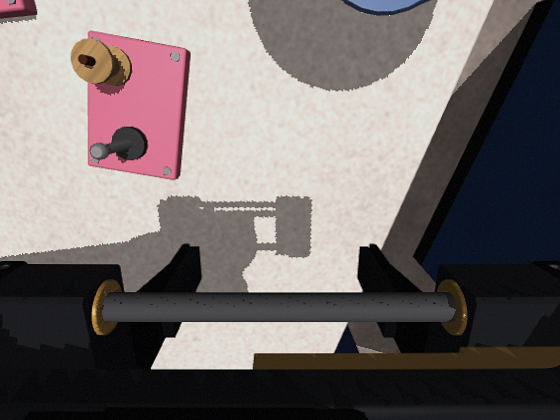

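The moves were refused because every row needs all four fields, so the arm has not moved and the wrist view still shows the pink board. I'll resend one move to check the format.

Call:
move_arm(
  steps=[
    {"dx": 2.6, "dy": -2.92, "dz": 0, "spin": 0},
    {"dx": 2.6, "dy": -2.92, "dz": 0, "spin": 0},
    {"dx": 2.6, "dy": -2.92, "dz": 0, "spin": 0},
    {"dx": 2.6, "dy": -2.92, "dz": 0, "spin": 0},
    {"dx": 2.6, "dy": -2.92, "dz": 0, "spin": 0},
    {"dx": 2.6, "dy": -2.92, "dz": 0, "spin": 0},
    {"dx": 2.6, "dy": -2.92, "dz": 0, "spin": 0},
    {"dx": 2.6, "dy": -2.92, "dz": 0, "spin": 0},
    {"dx": 2.6, "dy": -2.92, "dz": 0, "spin": 0},
    {"dx": 2.6, "dy": -2.92, "dz": 0, "spin": 0},
    {"dx": 2.6, "dy": -2.92, "dz": 0, "spin": 0},
    {"dx": 2.6, "dy": -2.92, "dz": 0, "spin": 0},
  ],
)

```text
time: 1.35
ee_pos: [0.3816, -0.1637, 0.4047]
eef_rot: [0.988, 0.156, -0.0, 0.0]
ft_force: [0.9, -0.4, 0.6]
width: 0.0873
grip_force: 0.0
```

Call:
move_arm(
  steps=[
    {"dx": 2.6, "dy": -2.92, "dz": 0, "spin": 0},
    {"dx": 2.6, "dy": -2.92, "dz": 0, "spin": 0},
    {"dx": 2.6, "dy": -2.92, "dz": 0, "spin": 0},
    {"dx": 2.6, "dy": -2.92, "dz": 0, "spin": 0},
    {"dx": 2.6, "dy": -2.92, "dz": 0, "spin": 0},
    {"dx": 2.6, "dy": -2.92, "dz": 0, "spin": 0},
  ],
)

```text
time: 1.95
ee_pos: [0.4761, 0.0509, 0.4048]
eef_rot: [0.988, 0.156, 0.0, 0.0]
ft_force: [-0.0, -0.8, 0.2]
width: 0.0873
grip_force: 0.0
```

Call:
move_arm(
  steps=[
    {"dx": 0, "dy": 0, "dz": 0, "spin": -0.142},
    {"dx": 0, "dy": 0, "dz": 0, "spin": -0.142},
    {"dx": 0, "dy": 0, "dz": 0, "spin": -0.142},
    {"dx": 0, "dy": 0, "dz": 0, "spin": -0.142},
    {"dx": 0, "dy": 0, "dz": 0, "spin": -0.142},
    {"dx": 0, "dy": 0, "dz": 0, "spin": -0.142},
    {"dx": 0, "dy": 0, "dz": 0, "spin": -0.142},
    {"dx": 0, "dy": 0, "dz": 0, "spin": -0.142},
    {"dx": 0, "dy": 0, "dz": 0, "spin": -0.142},
    {"dx": 0, "dy": 0, "dz": 0, "spin": -0.142},
    {"dx": 0, "dy": 0, "dz": 0, "spin": -0.142},
    {"dx": 0, "dy": 0, "dz": 0, "spin": -0.142},
  ],
)

```text
time: 3.15
ee_pos: [0.4758, 0.0494, 0.4046]
eef_rot: [0.531, 0.848, -0.0, -0.0]
ft_force: [0.0, -0.1, -0.8]
width: 0.0868
grip_force: 0.0
```

Call:
move_arm(
  steps=[
    {"dx": 0, "dy": 0, "dz": 3, "spin": 0},
    {"dx": 0, "dy": 0, "dz": 3, "spin": 0},
    {"dx": 0, "dy": 0, "dz": 3, "spin": 0},
    {"dx": 0, "dy": 0, "dz": 0, "spin": 0},
    {"dx": 0, "dy": 0, "dz": 0, "spin": 0},
  ],
)

```text
time: 3.65
ee_pos: [0.476, 0.0496, 0.3153]
eef_rot: [0.533, 0.846, 0.0, -0.0]
ft_force: [0.3, 0.8, -1.2]
width: 0.0873
grip_force: 0.0
```

```bash
python3 - <<'E'
from h import *
s,M=st()
c=imaging.camera("wrist"); np.save("w2.npy",c,allow_pickle=True); save("w2.png",c["img"])
g=np.array([.4765,.049,.016]);print("dtool mm",(M.T@(g-s["ee_pos"])*1000).round(1),"px grip",pix(c,g),"eye",pix(c,[.43,.146,.0175]))
E
```

```text
3.65 [0.476  0.0496 0.3153] yaw 2.0171 F [ 0.28  0.84 -1.21] w 0.0873 0.0 j [ 0.61  0.17 -0.86  1.91  0.14  1.12  0.14]
dtool mm [ -0.9   0.3 299.3] px grip [279.9 202.4] eye [279.9  73.1]
```

View pics/w2.png

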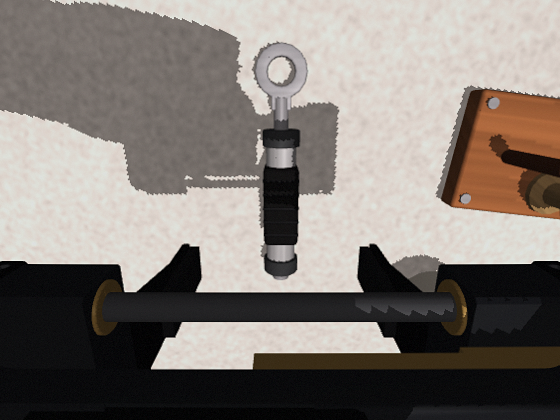

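The wrist view shows the gauge lying along image y as predicted: grip centre at (281,206), eye at (280,70), centred between the fingers. Descending to grasp now.

Call:
move_arm(
  steps=[
    {"dx": 0, "dy": 0, "dz": 3, "spin": 0},
    {"dx": 0, "dy": 0, "dz": 3, "spin": 0},
    {"dx": 0, "dy": 0, "dz": 3, "spin": 0},
    {"dx": 0, "dy": 0, "dz": 2, "spin": 0},
    {"dx": 0, "dy": 0, "dz": 1, "spin": 0},
    {"dx": 0, "dy": 0, "dz": 0.8, "spin": 0},
    {"dx": 0, "dy": 0, "dz": 0, "spin": 0},
    {"dx": 0, "dy": 0, "dz": 0, "spin": 0},
  ],
)

```text
time: 4.5
ee_pos: [0.4765, 0.0495, 0.1878]
eef_rot: [0.533, 0.846, 0.0, 0.001]
ft_force: [0.1, -0.8, 0.7]
width: 0.0868
grip_force: 0.0
```

Call:
move_arm(
  steps=[
    {"dx": 0, "dy": 0, "dz": 0, "spin": 0},
    {"dx": 0, "dy": 0, "dz": 0, "spin": 0},
    {"dx": 0, "dy": 0, "dz": 0, "spin": 0},
    {"dx": 0, "dy": 0, "dz": 0, "spin": 0},
    {"dx": 0, "dy": 0, "dz": 0, "spin": 0},
    {"dx": 0, "dy": 0, "dz": 0, "spin": 0},
    {"dx": 0, "dy": 0, "dz": 0, "spin": 0},
    {"dx": 0, "dy": 0, "dz": 0, "spin": 0},
  ],
  claw=1,
  squeeze=45,
)

```text
time: 5.3
ee_pos: [0.4759, 0.0494, 0.1867]
eef_rot: [0.533, 0.846, 0.0, 0.0]
ft_force: [-0.3, -0.1, -0.4]
width: 0.031
grip_force: 0.3
```

Call:
move_arm(
  steps=[
    {"dx": 0, "dy": 0, "dz": 0, "spin": 0},
    {"dx": 0, "dy": 0, "dz": 0, "spin": 0},
    {"dx": 0, "dy": 0, "dz": 0, "spin": 0},
    {"dx": 0, "dy": 0, "dz": -1, "spin": 0},
    {"dx": 0, "dy": 0, "dz": -2, "spin": 0},
    {"dx": 0, "dy": 0, "dz": -3, "spin": 0},
    {"dx": 0, "dy": 0, "dz": -3, "spin": 0},
    {"dx": 0, "dy": 0, "dz": -3, "spin": 0},
    {"dx": 0, "dy": 0, "dz": -1, "spin": 0},
    {"dx": 0, "dy": 0, "dz": 0, "spin": 0},
  ],
)

```text
time: 6.3
ee_pos: [0.4761, 0.0494, 0.3177]
eef_rot: [0.533, 0.846, 0.0, 0.001]
ft_force: [0.4, -0.6, -2.9]
width: 0.0299
grip_force: 45.0
```

```bash
python3 - <<'E'
from h import *
s,M=st()
c=imaging.camera("wrist"); save("w3.png",c["img"]); np.save("w3.npy",c,allow_pickle=True)
p=s["ee_pos"]
for L in(.105,.11,.115): print(L,pix(c,p+M@np.array([L,0,.1707])))
E
```

```text
6.3 [0.4761 0.0494 0.3177] yaw 2.0165 F [ 0.4  -0.62 -2.92] w 0.0299 44.96605499647558 j [ 0.62  0.17 -0.87  1.91  0.14  1.13  0.14]
0.105 [279.8  49.6]
0.11 [279.8  36.5]
0.115 [279.8  23.2]
```

View pics/w3.png

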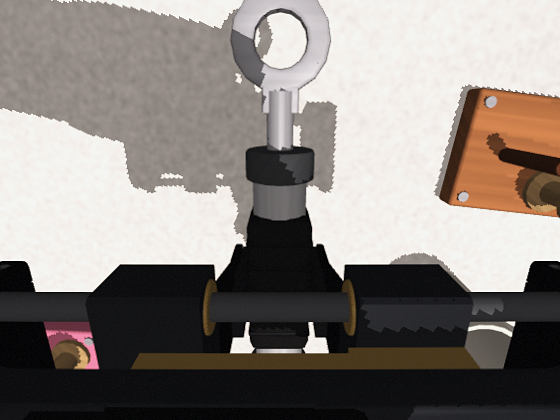

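The hole centre is at (281,39.5), which puts the eye about 109 mm ahead of the tool axis. The grip is firm at 45 N. Next I turn it to the stand's yaw and stop 50 mm short of the post.

Call:
move_arm(
  steps=[
    {"dx": 0, "dy": 0, "dz": 0, "spin": 0.1463},
    {"dx": 0, "dy": 0, "dz": 0, "spin": 0.1463},
    {"dx": 0, "dy": 0, "dz": 0, "spin": 0.1463},
    {"dx": 0, "dy": 0, "dz": 0, "spin": 0.1463},
    {"dx": 0, "dy": 0, "dz": 0, "spin": 0.1463},
    {"dx": 0, "dy": 0, "dz": 0, "spin": 0.1463},
    {"dx": 0, "dy": 0, "dz": 0, "spin": 0.1463},
    {"dx": 0, "dy": 0, "dz": 0, "spin": 0.1463},
    {"dx": 0, "dy": 0, "dz": 0, "spin": 0.1463},
    {"dx": 0, "dy": 0, "dz": 0, "spin": 0.1463},
    {"dx": 0, "dy": 0, "dz": 0, "spin": 0.1463},
    {"dx": 0, "dy": 0, "dz": 0, "spin": 0.1463},
  ],
)

```text
time: 7.55
ee_pos: [0.4753, 0.0493, 0.3146]
eef_rot: [0.992, 0.127, -0.002, -0.0]
ft_force: [0.3, 0.5, -3.3]
width: 0.0295
grip_force: 45.0
```

Call:
move_arm(
  steps=[
    {"dx": -0.35, "dy": 3, "dz": 0, "spin": 0},
    {"dx": -0.35, "dy": 3, "dz": 0, "spin": 0},
    {"dx": -0.35, "dy": 3, "dz": 0, "spin": 0},
    {"dx": -0.35, "dy": 3, "dz": 0, "spin": 0},
    {"dx": -0.35, "dy": 3, "dz": 0, "spin": 0},
    {"dx": -0.35, "dy": 3, "dz": 0, "spin": 0},
    {"dx": -0.35, "dy": 3, "dz": 0, "spin": 0},
    {"dx": -0.35, "dy": 3, "dz": 0, "spin": 0},
    {"dx": -0.35, "dy": 3, "dz": 0, "spin": 0},
    {"dx": -0.35, "dy": 3, "dz": 0, "spin": 0},
    {"dx": 0, "dy": 0, "dz": 0, "spin": 0},
    {"dx": 0, "dy": 0, "dz": 0, "spin": 0},
  ],
)

```text
time: 8.75
ee_pos: [0.519, -0.2497, 0.3143]
eef_rot: [0.992, 0.13, -0.002, -0.001]
ft_force: [0.4, 0.2, -3.1]
width: 0.0296
grip_force: 45.0
```

```bash
python3 - <<'E'
from h import *
s,M=st()
c=imaging.camera("wrist"); np.save("w4.npy",c,allow_pickle=True)
S=imaging.camera("scene"); np.save("s4.npy",S,allow_pickle=True)
a=c["img"].copy()
print("post px w",pix(c,[.674,-.2098,.096]),"eye w",pix(c,s["ee_pos"]+M@[.109,0,.1707]),"post S",pix(S,[.674,-.2098,.096]),"eye S",pix(S,s["ee_pos"]+M@[.109,0,.1707]))
u,v=pix(S,[.65,-.22,.12]).astype(int);b=S["img"][max(v-60,0):v+60,u-50:u+50];print(u-50,max(v-60,0),b.shape)
b=cv2.resize(b,None,fx=3.5,fy=3.5,interpolation=3)
im=np.zeros((600,800,3),np.uint8);aa=a[:, 140:500];im[:420,:360]=aa;im[:b.shape[0],400:400+b.shape[1]]=b
save("m4.png",im)
E
```

```text
8.75 [ 0.519  -0.2497  0.3143] yaw 0.2601 F [ 0.37  0.25 -3.1 ] w 0.0296 44.966240460053086 j [ 0.77  0.33 -0.48  1.69  0.16  1.17 -1.06]
post px w [282.5 -55.1] eye w [278.6  38.6] post S [269.1 299.9] eye S [248.4 271.2]
207 226 (120, 100, 3)
```

View pics/m4.png

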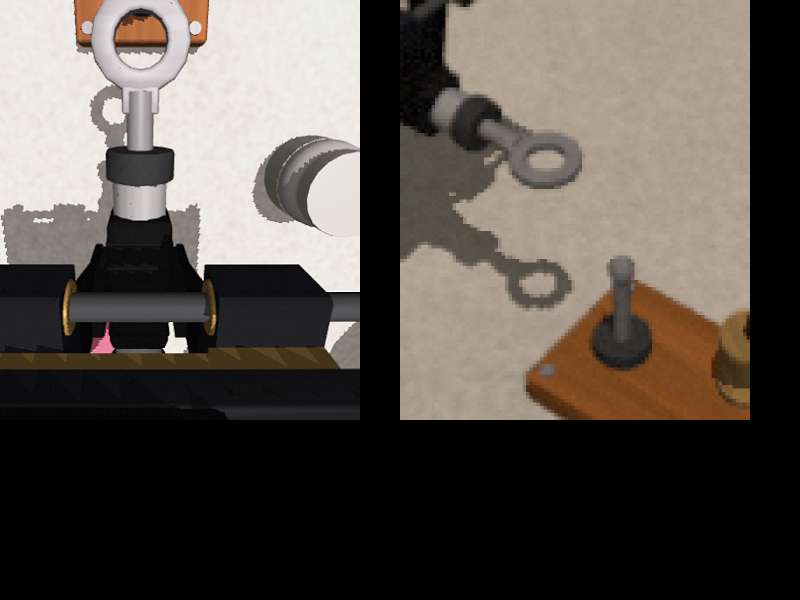

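In the wrist view the eye's hole is at (281,39) and the board (216 to 348) is nearly centred on it. In the scene view the eye is at (248.4,271), exactly as predicted, and the head top is at about (270,301). Now moving over the post and partly down.

Call:
move_arm(
  steps=[
    {"dx": 1.3, "dy": 0.1, "dz": 0, "spin": 0},
    {"dx": 1.3, "dy": 0, "dz": 0, "spin": 0},
    {"dx": 1.3, "dy": 0, "dz": 0, "spin": 0},
    {"dx": 1.3, "dy": 0, "dz": 0, "spin": 0},
    {"dx": 0, "dy": 0, "dz": 1.5, "spin": 0},
    {"dx": 0, "dy": 0, "dz": 1.4, "spin": 0},
    {"dx": 0, "dy": 0, "dz": 0, "spin": 0},
    {"dx": 0, "dy": 0, "dz": 0, "spin": 0},
  ],
)

```text
time: 9.65
ee_pos: [0.5694, -0.2373, 0.2869]
eef_rot: [0.992, 0.13, -0.001, -0.0]
ft_force: [0.2, 0.1, -3.2]
width: 0.0296
grip_force: 45.0
```

```bash
python3 - <<'E'
from h import *
s,M=st()
P=s["ee_pos"]+M@[.109,0,.1707];print("eye",P.round(4))
im=np.zeros((600,800,3),np.uint8)
for n,x0 in(("wrist",0),("scene",270),("top",540)):
    c=imaging.camera(n);np.save(n+"5.npy",c,allow_pickle=True)
    u,v=pix(c,P); u0=int(u)-25;v0=max(int(v)-25,0)
    k=5
    if n=="wrist":u0=int(u)-60;v0=0;b=cv2.resize(c["img"][:130,u0:u0+120],None,fx=2.1,fy=2.1)
    else:b=cv2.resize(c["img"][v0:v0+60,u0:u0+50],None,fx=k,fy=k,interpolation=3)
    im[:b.shape[0],x0:x0+b.shape[1]]=b;print(n,u0,v0,"eye",u,v,"post",pix(c,[.675,-.2095,.096]))
save("m5.png",im[:300])
E
```

```text
9.65 [ 0.5694 -0.2373  0.2869] yaw 0.2606 F [ 0.18  0.06 -3.18] w 0.0296 44.966142727062106 j [ 0.69  0.45 -0.47  1.6   0.22  1.15 -1.14]
eye [ 0.6744 -0.2092  0.116 ]
wrist 218 0 eye 278.5 38.6 post [279.6  45.5]
scene 244 267 eye 269.4 292.7 post [269.5 300.1]
top 317 88 eye 342.2 113.2 post [341.2 114.8]
```

View pics/m5.png

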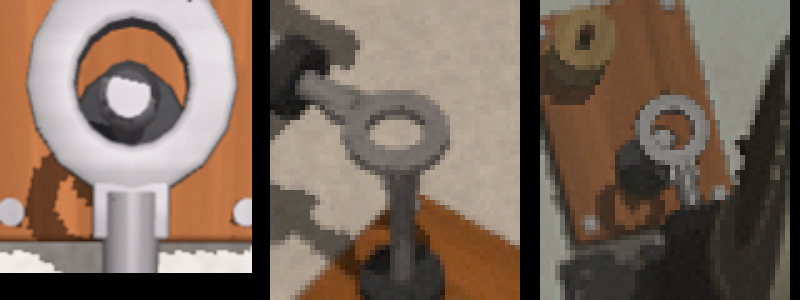

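The head is inside the hole in both wrist (head (278.5,47), hole (280.4,39)) and top views. After allowing for parallax the eye is within about 1 mm. A 1 mm lateral nudge, then lower.

Call:
move_arm(
  steps=[
    {"dx": 0, "dy": -0.1, "dz": 0, "spin": 0},
    {"dx": 0, "dy": 0, "dz": 0.5, "spin": 0},
    {"dx": 0, "dy": 0, "dz": 0.5, "spin": 0},
    {"dx": 0, "dy": 0, "dz": 0.6, "spin": 0},
    {"dx": 0, "dy": 0, "dz": 0.6, "spin": 0},
    {"dx": 0, "dy": 0, "dz": 0, "spin": 0},
  ],
)

```text
time: 10.4
ee_pos: [0.5694, -0.236, 0.2644]
eef_rot: [0.991, 0.13, -0.001, -0.0]
ft_force: [-0.3, -0.5, -3.4]
width: 0.0294
grip_force: 45.0
```

Call:
move_arm(
  steps=[
    {"dx": 0, "dy": 0, "dz": 0.7, "spin": 0},
    {"dx": 0, "dy": 0, "dz": 0.7, "spin": 0},
    {"dx": 0, "dy": 0, "dz": 0.7, "spin": 0},
    {"dx": 0, "dy": 0, "dz": 0.7, "spin": 0},
    {"dx": 0, "dy": 0, "dz": 0, "spin": 0},
    {"dx": 0, "dy": 0, "dz": 0, "spin": 0},
    {"dx": 0, "dy": 0, "dz": 0, "spin": 0},
  ],
)

```text
time: 11.1
ee_pos: [0.57, -0.236, 0.2381]
eef_rot: [0.991, 0.13, 0.0, 0.0]
ft_force: [-0.0, 0.5, -2.6]
width: 0.0299
grip_force: 45.0
```

No contact force, so the eye has gone below the head. Drawing out in stages.

Call:
move_arm(
  steps=[
    {"dx": -0.5, "dy": 0, "dz": 0, "spin": 0},
    {"dx": -0.5, "dy": 0, "dz": 0, "spin": 0},
    {"dx": -0.5, "dy": 0, "dz": 0, "spin": 0},
    {"dx": -0.5, "dy": 0, "dz": 0, "spin": 0},
    {"dx": 0, "dy": 0, "dz": 0, "spin": 0},
    {"dx": 0, "dy": 0, "dz": 0, "spin": 0},
    {"dx": 0, "dy": 0, "dz": 0, "spin": 0},
  ],
)

```text
time: 11.8
ee_pos: [0.5509, -0.2409, 0.2381]
eef_rot: [0.991, 0.13, 0.001, 0.0]
ft_force: [5.2, 1.9, -3.3]
width: 0.0297
grip_force: 45.0
```

Call:
move_arm(
  steps=[
    {"dx": -0.5, "dy": 0, "dz": 0, "spin": 0},
    {"dx": -0.5, "dy": 0, "dz": 0, "spin": 0},
    {"dx": -0.5, "dy": 0, "dz": 0, "spin": 0},
    {"dx": -0.5, "dy": 0, "dz": 0, "spin": 0},
    {"dx": 0, "dy": 0, "dz": 0, "spin": 0},
    {"dx": 0, "dy": 0, "dz": 0, "spin": 0},
    {"dx": 0, "dy": 0, "dz": 0, "spin": 0},
  ],
)

```text
time: 12.5
ee_pos: [0.5323, -0.2457, 0.2385]
eef_rot: [0.991, 0.131, 0.002, 0.0]
ft_force: [9.7, 2.6, -4.7]
width: 0.0296
grip_force: 45.0
```

```bash
python3 - <<'E'
from h import *
s,M=st();print("Ftool",(M.T@s["ft_force"]).round(2))
c=imaging.camera("wrist");save("w6.png",cv2.resize(c["img"][:260,180:380],None,fx=2.3,fy=2.3,interpolation=3))
for L in(.065,.099,.105,.109,.149):print(L,pix(c,s["ee_pos"]+M@[L-.001,0,.1647]))
E
```

```text
12.5 [ 0.5323 -0.2457  0.2385] yaw 0.2621 F [ 9.66  2.65 -4.72] w 0.0296 44.96574386022985 j [ 0.74  0.44 -0.47  1.73  0.22  1.03 -1.12]
Ftool [10.   -0.06  4.76]
0.065 [278.6 148.7]
0.099 [278.6  65.4]
0.105 [278.6  49.4]
0.109 [278.6  38.6]
0.149 [278.6 -81.6]
```

View pics/w6.png

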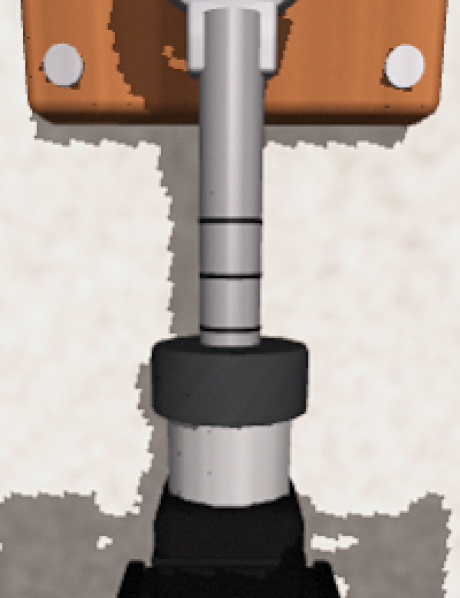

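The rings for 10, 20 and 30 mm show at crop rows 220, 275 and 329, with the mouth at about 343. The 10 N pull agrees with about 32.5 mm drawn, so roughly 8.5 mm remains.

Call:
move_arm(
  steps=[
    {"dx": -0.3, "dy": 0, "dz": 0, "spin": 0},
    {"dx": -0.3, "dy": 0, "dz": 0, "spin": 0},
    {"dx": -0.3, "dy": 0, "dz": 0, "spin": 0},
    {"dx": 0, "dy": 0, "dz": 0, "spin": 0},
    {"dx": 0, "dy": 0, "dz": 0, "spin": 0},
    {"dx": 0, "dy": 0, "dz": 0, "spin": 0},
    {"dx": 0, "dy": 0, "dz": 0, "spin": 0},
  ],
)

```text
time: 13.25
ee_pos: [0.524, -0.2478, 0.2386]
eef_rot: [0.991, 0.131, 0.002, 0.0]
ft_force: [11.8, 2.3, -4.9]
width: 0.0297
grip_force: 45.0
```

```bash
python3 - <<'E'
from h import *
s,M=st();print("Ftool",(M.T@s["ft_force"]).round(2))
c=imaging.camera("wrist");save("w7.png",cv2.resize(c["img"][:260,180:380],None,fx=2.3,fy=2.3,interpolation=3))
g=cv2.cvtColor(c["img"],cv2.COLOR_RGB2GRAY)[30:180,276:284].mean(1).round().astype(int);print(list(g))
E
```

```text
13.25 [ 0.524  -0.2478  0.2386] yaw 0.2625 F [11.82  2.31 -4.91] w 0.0297 44.96770231984556 j [ 0.75  0.42 -0.47  1.74  0.22  1.02 -1.11]
Ftool [12.    0.83  4.97]
[np.int64(191), np.int64(191), np.int64(191), np.int64(191), np.int64(191), np.int64(192), np.int64(192), np.int64(191), np.int64(191), np.int64(191), np.int64(191), np.int64(191), np.int64(191), np.int64(191), np.int64(191), np.int64(191), np.int64(191), np.int64(190), np.int64(191), np.int64(191), np.int64(190), np.int64(190), np.int64(190), np.int64(190), np.int64(190), np.int64(190), np.int64(190), np.int64(190), np.int64(190), np.int64(190), np.int64(190), np.int64(190), np.int64(189), np.int64(189), np.int64(189), np.int64(188), np.int64(190), np.int64(189), np.int64(188), np.int64(189), np.int64(188), np.int64(191), np.int64(179), np.int64(114), np.int64(21), np.int64(72), np.int64(158), np.int64(192), np.int64(188), np.int64(187), np.int64(186), np.int64(187), np.int64(186), np.int64(187), np.int64(186), np.int64(186), np.int64(186), np.int64(186), np.int64(186), np.int64(186), np.int64(185), np.int64(185), np.int6
[... 566 characters left out ...]
4(178), np.int64(177), np.int64(179), np.int64(183), np.int64(136), np.int64(56), np.int64(24), np.int64(27), np.int64(26), np.int64(28), np.int64(27), np.int64(26), np.int64(27), np.int64(26), np.int64(26), np.int64(27), np.int64(25), np.int64(19), np.int64(112), np.int64(174), np.int64(117), np.int64(37), np.int64(26), np.int64(32), np.int64(60), np.int64(68), np.int64(66), np.int64(66), np.int64(65), np.int64(65), np.int64(66), np.int64(64), np.int64(65), np.int64(65), np.int64(65), np.int64(64), np.int64(64), np.int64(65), np.int64(64), np.int64(64), np.int64(64), np.int64(64), np.int64(64), np.int64(64), np.int64(65), np.int64(64), np.int64(65), np.int64(64), np.int64(65), np.int64(65)]
```

View pics/w7.png

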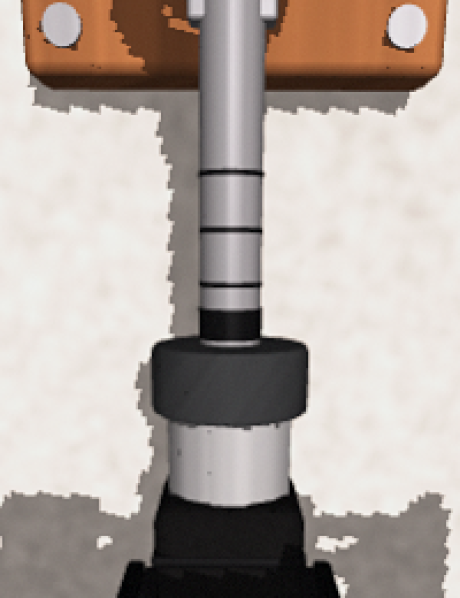

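The broad band (crop rows 310–338) is fully out, with a sliver of steel showing before the mouth. That is about 41 mm, and the pull reads 12 N. Handing in.

```bash
python3 -c "
from bench import job;print(job.close_job())"
```

```text
the job is handed in; nothing more can be done
None
```

I hung the gauge's eye on the stand's post below the head, drew it to the broad band (about 41 mm, 12 N pull), and handed the job in with the gauge still held; no verdict was returned.

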